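Zero the lathe speed and rock out the tight locating block

ROBOT

A 6-joint arm with a two-finger parallel gripper is mounted at the origin on the work surface. World frame = base frame: x ahead of the robot, y to its left, z up, the work surface at z = 0. Lengths are in m, angles in rad, forces in N, time in s.
With the tool pointing down it reaches from about 0.35 to 0.975 m from the base axis. Payload 4.9 kg.
Tool frame: the origin (TCP) lies midway between the tips of the shut fingers; the grasp point (between the pads) lies 19 mm behind it; x points along the fingers, y is the direction in which the jaws open and shut, and the axes are right-handed (so a half turn about x gives the same grasp; the last joint's range is limited). The gripper opens to 85 mm and grips with 20 to 120 N. Pads are 22 mm wide; open, the fingers measure 114 mm over their backs; the gripper's body (76 mm by 85 mm) begins 54 mm behind the grasp point. The pads swing forward as they close: fully open they stand 13 mm farther back than shut.
Start: joints at [-0.119, 0.053, 1.613, -0, 1.476, -0.119], TCP at [0.625, 0, 0.231] pointing down, gripper open.
Joint ranges: [-3.01, 3.01], [-1.01, 2.22], [0.06, 2.58], [-1.02, 4.17], [0.09, 2.62], [-3.14, 3.14]. Speed limits (rad/s): [2.57, 2.57, 3.14, 3.14, 3.14, 3.14].

INTERFACE

Orientations are given as a unit quaternion [w, x, y, z].
In Python, from plant import manip gives the robot as it stands.
- The arm moves only by the tool send_rows, never from a script. Its argument "motion" is a list that holds one entry, the list of rows, each a list of 6 numbers: the shift along the world's x, y, z in cm, then the turn, a rotation vector about the world's x, y, z in rad. A call has 1 to 12 rows; each row shifts and turns the commanded pose from where the row before left it; what a row does not reach is not made up. A row lasts 1/12 s, in which the tool goes at most 41.7 mm and 7.16 degrees, less where a joint would pass 70% of its speed; a pose out of reach is approached as far as the arm can. A call with a gripper value outside its range is refused whole. "fingers" is the closure, from 0 (fully open) to 1 (shut), set as the call begins (left out, the last holds). The fingers move at their own pace and stop on an object; the grip force is fixed at half the most. Time passes only in rows, so rows that do not move let the fingers close. It gives the time, the measured TCP pose, the force and the opening at its end, in the units of the state.
- manip.state(): the state, without advancing time (a new reading comes with each control period).
- manip.grab_frame(name): name is "scene" or "side" or "wrist"; returns the picture (384x512x3 uint8, red, green, blue); there is no depth.
- manip.calibration(name): a dict with "mtx" (3x3 intrinsics, pixels), "cam_to_world" (4x4, takes a point from camera to world coordinates); the wrist camera has in their place "hand_eye" (4x4, takes a point from camera to tool coordinates, whose origin is the TCP and whose axes are the tool frame's). Camera axes: x right, y up, looking along -z (the intrinsics and any distortion apply to the point x, -y, -z); pixel columns grow to the right and rows downward; lengths in m; the calibration is good to about 2 mm. The wrist camera is an equidistant fisheye: a pixel r from the principal point sees the ray r / f radians off the axis. A picture is of the moment at which its call begins: read the wrist's pose just before it. calibration takes no time and is no camera call.
- manip.job_done(): hands the job in, once; it reports no verdict.
Trained networks look in the newest picture that a camera, given by its name, has taken for a name from the list of things; names that differ only in an ending like _2 or _b are one class to them, and where a whole thing is asked for, a point or a joint stands for the part that bears it (a point fixed in the world has none). Each returns a list of dicts, best first, with "confidence" (0 to 1); they miss things now and then, are a little off and sometimes report something else, mostly with a low value. They report only what shows in the picture. A call takes as long as a camera call. They do not tell look-alikes from the thing itself.
- manip.boxes_of(query, camera): "centre" ([x, y, z] in m, in the coordinates of the camera as it stood for that picture, good to about 4 mm: the middle of the surface that is visible of it).
- manip.trace(query, camera): "region" (384x512 bool, what is visible of it).
- manip.landmark_of(query, camera): "centre" ([x, y, z] in m, in the coordinates of the camera as it stood for that picture, good to about 4 mm: a listed point, or the origin of a listed thing).
The state is a dict: "time": time; "joint_pos": joint angles; "joint_vel": joint speeds; "joint_efforts": joint torques, N m; "tool_pos": TCP position; "tool_rot": TCP orientation; "contact_force": force on the tool from outside, world axes, zero at the start; "ft_torque": the same for the moment, N m; "gripper_width": opening from 0.0 (shut) to 1.0 (fully open).
Only numpy, scipy, OpenCV 4.12 (cv2) and the standard library are available. Lean on these libraries where they do the work, as an engineer would, in place of code of your own. Each camera call takes 0.05 s, during which the arm holds its last target.

TASK

First turn the lathe's speed knob fully back to its zero stop. Then grip the tight locating block by its head and work it free by rocking it along its keyway, over towards the chuck first, then towards the tailstock, some eight degrees each way, never just pulling it straight out. Finish while still holding it upright and steady a finger's breadth clear above the keyway, and leave the oil bottle and chuck key where they are.

Things in the scene. Friction and masses are not known exactly. Their poses are not given: they have to be found in the camera images.
- speed (a joint): Turn of the speed knob in rad: 0 is the hard zero stop, fully counter-clockwise seen from above; grows clockwise, up to 4.4. Starts at 0.7 to 1.9. Friction about 0.03 N m; stays where it is left. The knob sits on a flat grey control box (100 x 130 mm, 45 mm high) fixed to the bench in front of the lathe, left or right; a long white tick on the box marks zero.
- speed_grip (a point): Point on the speed knob's vertical axis at the height to grip. The knob: a black bar 42 mm long, 14 mm wide, its top 7 mm above this point, on a 44 mm disc whose top lies 23 mm below this point; the control box's top lies 37 mm below it. The frame turns with the knob: x along the bar, z up; a white pointer line lies on the -x half.
- keyway (a point): Seat of the keyway in the carriage, under the middle of the seated block. z up, y along keyway and lathe bed (+y to the chuck, -y to the tailstock), x away from the robot. Keyway: 23 mm wide (faces at x -13 and +10), 62 mm long, open at both ends, 28 mm deep. Only a 12 mm rib in the middle carries the foot; the floor beside it is 3 mm lower, so the block can tip about x.
- carriage_top (a point): Middle of the keyway at the level of the carriage top, 28 mm above keyway, same axes. Nothing within 95 mm of it along y stands above it but the block; further off, the chuck side rises up to 45 mm above it and the tailstock side 25 mm.
- block_grip (a point): Point to grip on the steel locating block, on its middle, 66 mm above its underside; axes: z up, y along the keyway, x across. Block: about 0.3 kg, 84 mm high; foot 20 (x) by 44 (y) mm, 10 high; shank 16 by 44 up to 40 mm; head 22 (x) by 30 (y) mm from 40 to 84 mm. Best gripped across the 30 mm, fingers on its +y and -y sides.
- block_foot (a point): Middle of the block's underside, on keyway at the start; axes as the block. Under y = +14 and -14 mm two spring gibs (12 mm long, 7 mm high above the seat) pinch the foot: a straight pull meets 55 to 80 N, tipping one foot end up about the other some 25 N at the head and 1 N m. A foot end is free once more than 7 mm above the seat.
- oiler: Grey plastic oil bottle, 48 mm across, 105 mm high, standing on the bench on the other side from the control box; origin at the centre of its underside. Bystander.
- chuck_key: Small steel T-shaped chuck key lying on the bench in front of the lathe, 75 mm long with a 70 mm cross bar, 12 mm thick; origin on the bench near its middle. Bystander.
- block: The steel locating block itself; origin in the middle of its underside, as block_foot.
- carriage: The dark steel lathe carriage that carries the keyway; origin on the bench straight below keyway (82 mm lower), same axes; its base is 110 x 100 mm, its top 110 mm above the bench.
Things that resemble listed ones, but are neither listed nor needed, are in the scene too. What is shaped like the block but pink or purple is not meant.

How it is judged:
By the outcome, as a careful person would: the job done as asked, in the order asked, and still so for the second after the job is handed in, while the arm keeps its last pose, push and grip.
It also fails if it takes over 72 s, if anything falls off the work surface, if the arm or the gripper's body presses on something with over 40 N, if the wrist force passes 120 N, or if a joint passes its speed limit or range.

## Working session

There is one attempt and no reset: what is moved stays moved. The work goes in short steps, Python scripts to look and compute and a tool call to move; the robot and the scene stay as the last step left them, time stands still between calls to the robot, and variables do not carry over. Pictures are saved under pics/ and viewed, and the job is handed in when it is done.

Besides the shell and the picture viewer there is one more tool, called after "Emit:" as name(argument=value, ...), one argument or row to a line, values as JSON. send_rows: Moves the arm, as the interface text tells. Its arguments: {"type":"object","properties":{"motion":{"type":"array","items":{"type":"array","items":{"type":"array","items":{"type":"number"}}}},"fingers":{"type":"number"}},"required":["motion"]}

```bash
ls; mkdir -p pics; cat > h.py <<'E'
import numpy as np, cv2
from plant import manip
from scipy.spatial.transform import Rotation as R
def pose():
    s=manip.state(); q=s["tool_rot"]
    T=np.eye(4);T[:3,:3]=R.from_quat([q[1],q[2],q[3],q[0]]).as_matrix();T[:3,3]=s["tool_pos"];return T
def c2w(cam):
    c=manip.calibration(cam)
    return np.array(c["cam_to_world"]) if "cam_to_world" in c else pose()@np.array(c["hand_eye"])
def snap(cam,fn):
    T=c2w(cam); im=manip.grab_frame(cam); cv2.imwrite("pics/"+fn,cv2.cvtColor(im,cv2.COLOR_RGB2BGR)); return im,T
def w(T,p): return (T@np.r_[p,1])[:3]
E
python3 - <<'E'
from h import *
for cam in ["scene","side","wrist"]:
    im,T=snap(cam,cam+"0.png")
    for q in ["speed_grip","block_grip","block_foot","keyway","oiler","chuck_key"]:
        for d in manip.landmark_of(q,cam)[:3]: print(cam,q,round(d["confidence"],2),w(T,d["centre"]).round(4))
s=manip.state();print(s)
print(manip.calibration("wrist"))
E
```

```text
pics
scene speed_grip 0.61 [0.3718 0.2853 0.082 ]
scene speed_grip 0.61 [ 0.3597 -0.2779 -0.0007]
scene speed_grip 0.48 [ 0.6332 -0.0345  0.0818]
scene block_grip 0.97 [ 0.6331 -0.036   0.1455]
scene block_grip 0.93 [0.7792 0.0507 0.0648]
scene block_grip 0.76 [ 0.4971 -0.1146  0.0658]
scene block_foot 0.95 [ 0.7558 -0.0225  0.0044]
scene block_foot 0.89 [0.7805 0.0494 0.0038]
scene block_foot 0.79 [ 0.6317 -0.0347  0.0846]
scene oiler 0.74 [ 0.3629 -0.2783  0.0012]
scene chuck_key 0.72 [ 0.3748 -0.0108 -0.0025]
side block_grip 0.98 [ 0.6278 -0.0298  0.1506]
side block_grip 0.78 [ 0.7518 -0.0211  0.0687]
side block_grip 0.76 [ 0.492  -0.1185  0.0609]
side block_foot 0.94 [ 0.7753  0.056  -0.0026]
side block_foot 0.77 [ 0.7545 -0.0271  0.0043]
side block_foot 0.74 [ 0.6286 -0.0314  0.0787]
side keyway 0.93 [ 0.6276 -0.0301  0.0803]
side oiler 0.97 [ 0.3571 -0.2812  0.0009]
side chuck_key 0.63 [ 0.3701 -0.0068  0.0013]
wrist speed_grip 0.32 [ 0.377  -0.005  -0.0052]
wrist block_grip 0.9 [ 0.6295 -0.0278  0.1447]
wrist block_grip 0.86 [ 0.7541 -0.0277  0.0605]
wrist block_grip 0.71 [0.7
[... 843 characters left out ...]
1568, -0.50001125]), 'contact_force': array([ 0.04773721, -0.32884409,  0.68175807]), 'ft_torque': array([ 0.04028837,  0.0102506 , -0.01264994]), 'gripper_width': 0.9994601275870796}
{'mtx': array([[297.31863964,   0.        , 254.71243512],
       [  0.        , 297.31863964, 189.60213266],
       [  0.        ,   0.        ,   1.        ]]), 'hand_eye': array([[ 3.54387023e-04,  2.96315771e-01, -9.55089963e-01,
        -1.41999386e-01],
       [ 9.99999753e-01, -6.84476547e-04,  1.58692631e-04,
        -9.30585929e-05],
       [-6.06713551e-04, -9.55089784e-01, -2.96315941e-01,
        -7.59083783e-02],
       [ 0.00000000e+00,  0.00000000e+00,  0.00000000e+00,
         1.00000000e+00]])}
```

View pics/scene0.png

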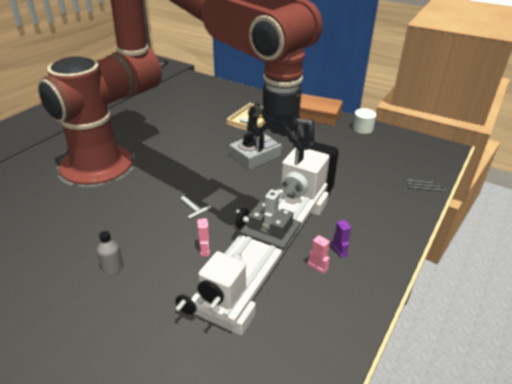

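View pics/side0.png

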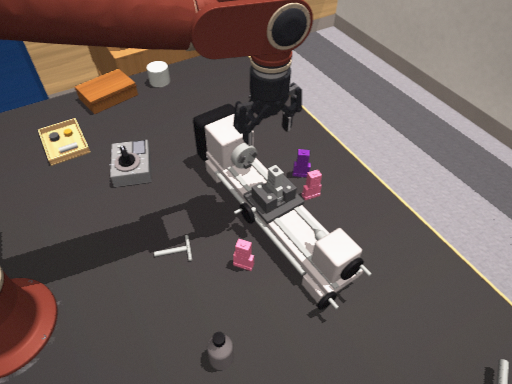

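View pics/wrist0.png

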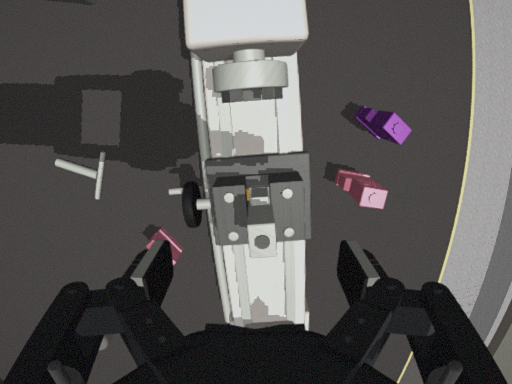

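```bash
python3 - <<'E'
from h import *
print(pose().round(3))
for c in("scene","side"): print(c2w(c).round(3), np.array(manip.calibration(c)["mtx"]).round(1))
E
```

```text
[[-0.     1.    -0.     0.625]
 [ 0.    -0.    -1.    -0.   ]
 [-1.    -0.    -0.     0.231]
 [ 0.     0.     0.     1.   ]]
[[ 0.85  -0.33   0.411  1.008]
 [ 0.527  0.508 -0.682 -0.72 ]
 [ 0.017  0.796  0.606  0.761]
 [ 0.     0.     0.     1.   ]] [[448.3   0.  257.2]
 [  0.  448.3 194.3]
 [  0.    0.    1. ]]
[[ 0.867  0.371 -0.333  0.271]
 [-0.499  0.654 -0.569 -0.542]
 [ 0.006  0.659  0.752  0.813]
 [ 0.     0.     0.     1.   ]] [[404.5   0.  252. ]
 [  0.  404.5 188.6]
 [  0.    0.    1. ]]
```

The scene shows the lathe with the real grey block in the carriage (scene px 272,200). The control box is on the +y side (scene px 255,150), the oiler is on the -y side, and the pink and purple blocks are decoys. Next I'll move over the knob.

Emit:
send_rows(
  motion=[
    [[-2.5, 2.7, 0, 0, 0, 0], [-2.5, 2.7, 0, 0, 0, 0], [-2.5, 2.7, 0, 0, 0, 0], [-2.5, 2.7, 0, 0, 0, 0], [-2.5, 2.7, 0, 0, 0, 0], [-2.5, 2.7, 0, 0, 0, 0], [-2.5, 2.7, 0, 0, 0, 0], [-2.5, 2.7, 0, 0, 0, 0], [-2.5, 2.7, 0, 0, 0, 0], [-2.5, 2.7, 0, 0, 0, 0], [0, 0, 0, 0, 0, 0]],
  ],
)

```text
time: 1.97
tool_pos: [0.3714, 0.2735, 0.2315]
tool_rot: [0.501, 0.499, 0.502, -0.498]
contact_force: [0.2, -0.2, -0.9]
gripper_width: 0.999
```

```bash
python3 - <<'E'
from h import *
im,T=snap("wrist","w1.png")
for q in ["speed_grip","speed"]:
  for d in manip.landmark_of(q,"wrist")[:3]: print(q,round(d["confidence"],2),w(T,d["centre"]).round(4))
for d in manip.boxes_of("speed","wrist")[:3]: print("box",round(d["confidence"],2),w(T,d["centre"]).round(4))
s=manip.state();print(s["joint_pos"].round(3),s["tool_pos"],s["time"])
cv2.imwrite("pics/w1b.png",cv2.cvtColor(cv2.resize(im[60:330,100:410],None,fx=2,fy=2,interpolation=cv2.INTER_CUBIC),cv2.COLOR_RGB2BGR))
E
```

```text
speed_grip 0.76 [0.3685 0.2851 0.0765]Traceback (most recent call last):
  File "<stdin>", line 4, in <module>
ValueError: it knows: block, block_foot, block_grip, carriage, carriage_top, chuck_key, keyway, oiler, speed_grip
```

View pics/w1.png

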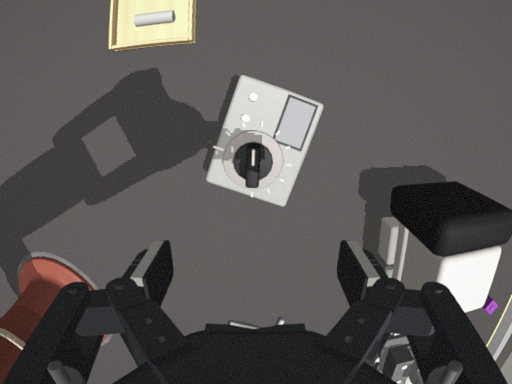

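```bash
python3 - <<'E'
import cv2
im=cv2.imread("pics/w1.png")
cv2.imwrite("pics/w1c.png",cv2.resize(im[70:215,195:335],None,fx=4,fy=4,interpolation=cv2.INTER_CUBIC))
from h import *
c=manip.calibration("wrist");T=c2w("wrist")
def ray(u,v,z):
    K=c["mtx"];x=(u-K[0,2])/K[0,0];y=(v-K[1,2])/K[1,1];r=np.hypot(x,y)
    d=np.array([np.sin(r)*x/r,-np.sin(r)*y/r,-np.cos(r)]);d=T[:3,:3]@d
    return T[:3,3]+d*(z-T[2,3])/d[2]
for p in [(240,76),(323,104),(287,206),(207,180)]: print(p,ray(*p,0.045))
print(ray(253,163,.082),ray(253,163,.089)); print(manip.state()["joint_pos"].round(3))
E
```

```text
(240, 76) [0.35810631 0.37339774 0.045     ]
(323, 104) [0.44984885 0.34429982 0.045     ]
(287, 206) [0.41277353 0.22448966 0.045     ]
(207, 180) [0.31932065 0.25610307 0.045     ]
[0.37261946 0.28404523 0.082     ] [0.37265093 0.28554775 0.089     ]
[ 0.465 -0.356  1.977 -0.     1.519  0.462]
```

View pics/w1c.png

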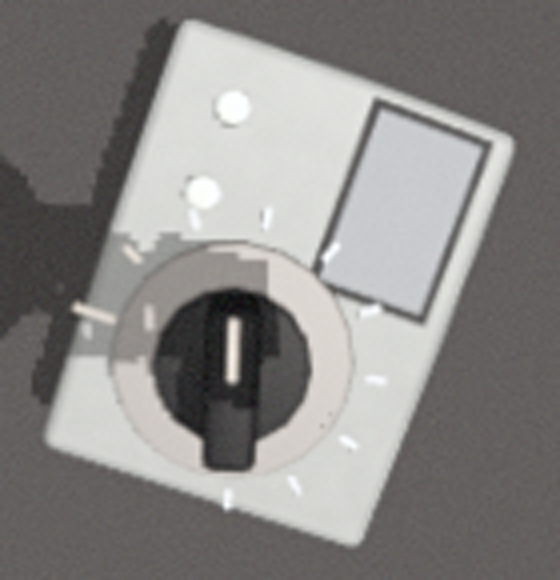

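```bash
python3 - <<'E'
from h import *
s=manip.state();print(s["tool_pos"],R.from_matrix(pose()[:3,:3]).as_quat(),s["time"])
print(pose().round(4))
E
```

```text
[0.37438778 0.27070502 0.23153944] [ 0.49947674  0.50049059 -0.49902327  0.50100691] 2.0667
[[ 1.000e-03  1.000e+00  3.000e-03  3.744e-01]
 [-1.000e-04  3.000e-03 -1.000e+00  2.707e-01]
 [-1.000e+00  1.000e-03  1.000e-04  2.315e-01]
 [ 0.000e+00  0.000e+00  0.000e+00  1.000e+00]]
```

Emit:
send_rows(
  motion=[
    [[0.0, 0.5, -3, 0, 0, 0], [0, 0.6, -3.5, 0, 0, 0], [0, 0, -3.5, 0, 0, 0], [0, 0, -3, 0, 0, 0], [0, 0, -2, 0, 0, 0], [0, 0, 0, 0, 0, 0], [0, 0, 0, 0, 0, 0]],
  ],
)

```text
time: 2.65
tool_pos: [0.3751, 0.2797, 0.0804]
tool_rot: [-0.499, -0.499, -0.5, 0.501]
contact_force: [-0.7, 0.3, -0.0]
gripper_width: 0.999
```

```bash
cat >> h.py <<'E'
def ray(T,u,v,z):
    K=manip.calibration("wrist")["mtx"];x=(u-K[0,2])/K[0,0];y=(v-K[1,2])/K[1,1];r=np.hypot(x,y)
    d=np.array([np.sin(r)*x/r,-np.sin(r)*y/r,-np.cos(r)]);d=T[:3,:3]@d
    return T[:3,3]+d*(z-T[2,3])/d[2]
def proj(T,p):
    K=manip.calibration("wrist")["mtx"];q=np.linalg.inv(T)@np.r_[p,1];q=q[:3]*[1,-1,-1]
    r=np.hypot(q[0],q[1]);a=np.arctan2(r,q[2])
    return np.array([K[0,2]+K[0,0]*a*q[0]/r,K[1,2]+K[1,1]*a*q[1]/r])
E
python3 - <<'E'
from h import *
im,T=snap("wrist","w2.png")
for d in manip.landmark_of("speed_grip","wrist")[:3]: print(round(d["confidence"],2),w(T,d["centre"]).round(4))
print(manip.state()["tool_pos"], T.round(3)); print(proj(T,[.371,.2855,.089]))
cv2.imwrite("pics/w2b.png",cv2.cvtColor(cv2.resize(im[130:340,150:360],None,fx=3,fy=3,interpolation=cv2.INTER_CUBIC)[:600],cv2.COLOR_RGB2BGR))
E
```

```text
0.68 [0.3671 0.2857 0.0809]
[0.37681306 0.28111123 0.08324782] [[ 1.     0.     0.003  0.376]
 [-0.001  0.955  0.298  0.356]
 [-0.003 -0.298  0.955  0.222]
 [ 0.     0.     0.     1.   ]]
[246.64932733 244.06240941]
```

View pics/w2b.png

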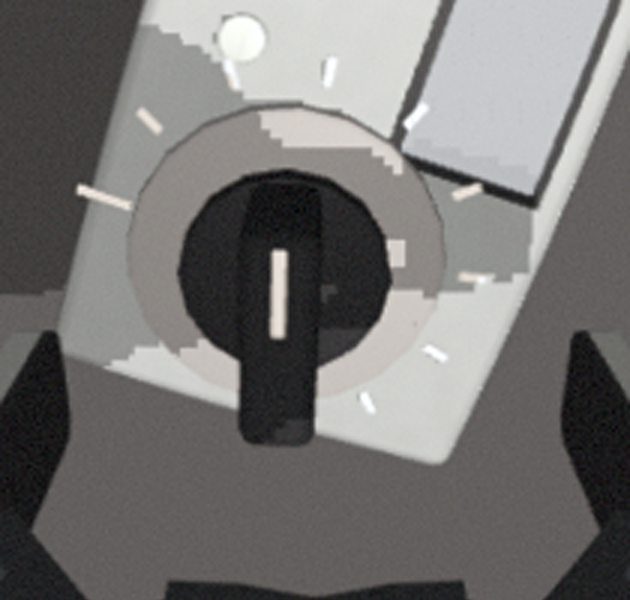

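The picture shows the bar along world y with its pointer towards +y (px 243,242). The long zero tick sits at about 162°. The pointer therefore needs roughly +72° (counter-clockwise) to reach it. Next I'll grip the knob.

Emit:
send_rows(
  motion=[
    [[-0.6, 0.5, 0, 0, 0, 0], [0, 0, -0.8, 0, 0, 0], [0, 0, -0.8, 0, 0, 0], [0, 0, 0, 0, 0, 0]],
  ],
)

```text
time: 3.08
tool_pos: [0.3679, 0.2856, 0.0639]
tool_rot: [-0.5, -0.499, -0.5, 0.501]
contact_force: [0.2, -0.1, -0.6]
gripper_width: 1.005
```

Emit:
send_rows(
  fingers=1,
  motion=[
    [[0, 0, 0, 0, 0, 0], [0, 0, 0, 0, 0, 0], [0, 0, 0, 0, 0, 0], [0, 0, 0, 0, 0, 0], [0, 0, 0, 0, 0, 0], [0, 0, 0, 0, 0, 0], [0, 0, 0, 0, 0, 0], [0, 0, 0, 0, 0, 0]],
  ],
)

```text
time: 3.75
tool_pos: [0.3688, 0.286, 0.0657]
tool_rot: [-0.5, -0.5, -0.5, 0.5]
contact_force: [-3.2, -1.8, 5.1]
gripper_width: 0.148
```

Emit:
send_rows(
  motion=[
    [[0, 0, 0, 0, 0, 0.11], [0, 0, 0, 0, 0, 0.11], [0, 0, 0, 0, 0, 0.11], [0, 0, 0, 0, 0, 0.11], [0, 0, 0, 0, 0, 0.11], [0, 0, 0, 0, 0, 0.11], [0, 0, 0, 0, 0, 0.11], [0, 0, 0, 0, 0, 0.11], [0, 0, 0, 0, 0, 0.11], [0, 0, 0, 0, 0, 0.11], [0, 0, 0, 0, 0, 0]],
  ],
)

```text
time: 4.67
tool_pos: [0.3664, 0.2846, 0.0656]
tool_rot: [0.686, 0.161, 0.69, -0.166]
contact_force: [-13.0, -6.7, 14.9]
gripper_width: 0.147
```

```bash
python3 - <<'E'
from h import *
s=manip.state();print(s["ft_torque"],s["contact_force"],s["gripper_width"],s["joint_pos"].round(3))
im,T=snap("wrist","w3.png")
y=T;P=pose();print(np.degrees(np.arctan2(P[1,1],P[0,1])))
cv2.imwrite("pics/w3b.png",cv2.cvtColor(cv2.resize(im[130:340,150:360],None,fx=2.8,fy=2.8,interpolation=cv2.INTER_CUBIC),cv2.COLOR_RGB2BGR))
E
```

```text
[-1.22794541  2.00933665 -0.03901528] [-13.04815421  -6.65014138  14.91064344] 0.1474095507380886 [ 0.5   -0.168  2.116 -0.     1.203 -0.604]
63.09475892492441
```

View pics/w3b.png

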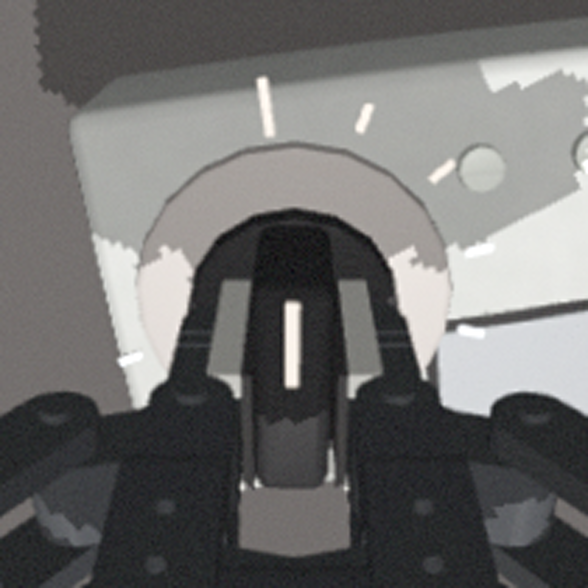

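Emit:
send_rows(
  motion=[
    [[0, 0, 0, 0, 0, 0.06], [0, 0, 0, 0, 0, 0.06], [0, 0, 0, 0, 0, 0.03], [0, 0, 0, 0, 0, 0]],
  ],
)

```text
time: 5.05
tool_pos: [0.3663, 0.2843, 0.0656]
tool_rot: [0.696, 0.11, 0.701, -0.115]
contact_force: [-13.9, -9.4, 15.5]
gripper_width: 0.145
```

```bash
python3 - <<'E'
from h import *
s=manip.state();print(s["ft_torque"],s["contact_force"],s["gripper_width"])
P=pose();print(np.degrees(np.arctan2(P[1,1],P[0,1])))
E
```

```text
[-1.48898848  2.17066609 -0.0886373 ] [-13.85731359  -9.40545842  15.51046111] 0.14529610849587968
71.6909622616411
```

Emit:
send_rows(
  motion=[
    [[0, 0, 0, 0, 0, 0.04], [0, 0, 0, 0, 0, 0.04], [0, 0, 0, 0, 0, 0]],
  ],
)

```text
time: 5.3
tool_pos: [0.3663, 0.2843, 0.0657]
tool_rot: [0.699, 0.085, 0.705, -0.089]
contact_force: [-13.4, -9.1, 15.9]
gripper_width: 0.147
```

```bash
python3 - <<'E'
from h import *
s=manip.state();print(s["ft_torque"],s["contact_force"],s["gripper_width"])
P=pose();print(np.degrees(np.arctan2(P[1,1],P[0,1])))
im,T=snap("wrist","w4.png")
cv2.imwrite("pics/w4b.png",cv2.cvtColor(cv2.resize(im[130:340,150:360],None,fx=2.8,fy=2.8,interpolation=cv2.INTER_CUBIC),cv2.COLOR_RGB2BGR))
E
```

```text
[-1.61363106  2.15351136 -1.97253668] [-13.44699306  -9.14811396  15.92360571] 0.1474572687500657
75.93276478577398
```

View pics/w4b.png

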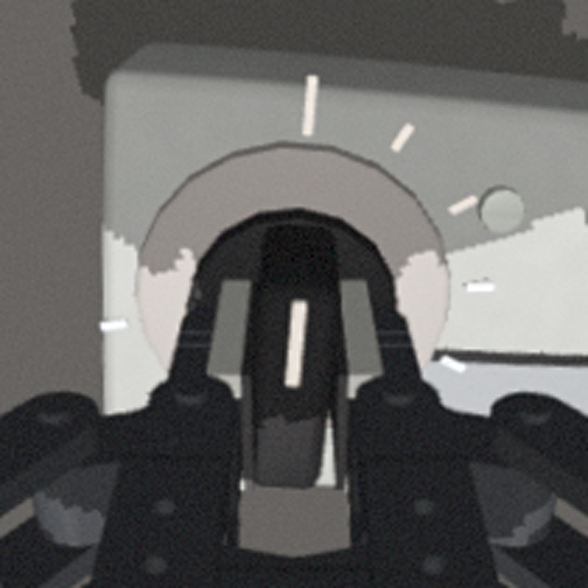

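The knob has met its hard stop: the torque is -2 N m and the pointer lines up with the long tick (pointer px ~297,340, tick ~311,105 in the crop). I'll ease off and release.

Emit:
send_rows(
  motion=[
    [[0, 0, 0, 0, 0, -0.05], [0, 0, 0, 0, 0, 0]],
  ],
)

```text
time: 5.52
tool_pos: [0.3663, 0.2843, 0.0656]
tool_rot: [0.697, 0.102, 0.702, -0.106]
contact_force: [-13.1, -9.4, 15.4]
gripper_width: 0.15
```

Emit:
send_rows(
  fingers=0,
  motion=[
    [[0, 0, 0, 0, 0, 0], [0, 0, 0, 0, 0, 0], [0, 0, 0, 0, 0, 0], [0, 0, 0, 0, 0, 0], [0, 0, 0, 0, 0, 0], [0, 0, 0, 0, 0, 0], [0, 0, 3, 0, 0, 0], [0, 0, 4, 0, 0, 0], [0, 0, 4, 0, 0, 0], [0, 0, 4, 0, 0, 0], [0, 0, 2, 0, 0, 0], [0, 0, 0, 0, 0, 0]],
  ],
)

```text
time: 6.52
tool_pos: [0.3718, 0.2876, 0.2425]
tool_rot: [0.703, 0.105, 0.696, -0.1]
contact_force: [0.8, 0.0, 0.4]
gripper_width: 1.0
```

```bash
python3 - <<'E'
from h import *
im,T=snap("wrist","w5.png")
s=manip.state();print(s["tool_pos"],s["gripper_width"],s["joint_pos"].round(3))
P=pose();print(np.degrees(np.arctan2(P[1,1],P[0,1])))
cv2.imwrite("pics/w5b.png",cv2.cvtColor(cv2.resize(im[90:270,150:350],None,fx=3,fy=3,interpolation=cv2.INTER_CUBIC),cv2.COLOR_RGB2BGR))
E
```

```text
[0.37059244 0.28692837 0.23904208] 0.999207147095027 [ 0.5   -0.346  1.958 -0.     1.523 -0.78 ]
73.34639345229851
```

View pics/w5b.png

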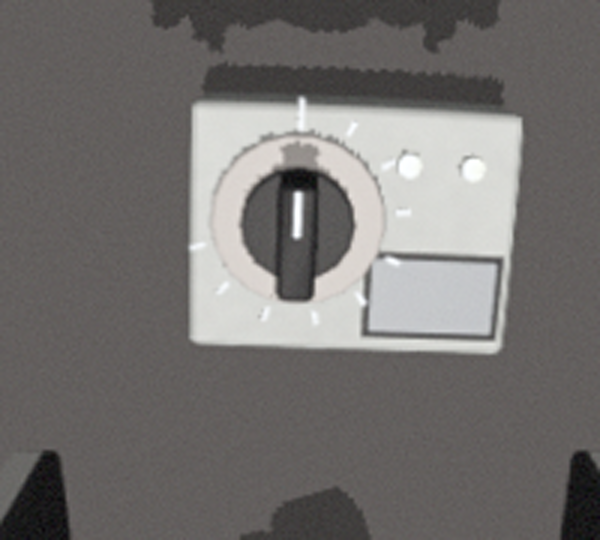

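```bash
python3 - <<'E'
from h import *
im,T=None,c2w("wrist")
im=cv2.imread("pics/w5.png");g=cv2.cvtColor(im,cv2.COLOR_BGR2GRAY)
n=lambda x,y:(150+(x+.5)/3-.5,90+(y+.5)/3-.5)
def line(x0,y0,x1,y1,z,thr=None):
    X0,Y0=n(x0,y0);X1,Y1=n(x1,y1)
    sub=g[int(Y0):int(Y1)+1,int(X0):int(X1)+1].astype(float); 
    print(sub.astype(int)) if thr is None else 0
    t=thr or 120
    wt=np.clip(sub-t,0,None); ys,xs=np.mgrid[int(Y0):int(Y1)+1,int(X0):int(X1)+1]
    pts=np.array([[(wt[i]*xs[i]).sum()/wt[i].sum(),ys[i,0]] for i in range(len(wt)) if wt[i].sum()>20])
    P=np.array([ray(T,u,v,z)[:2] for u,v in pts]); d=P[0]-P[-1]
    c=np.polyfit(P[:,1],P[:,0],1) if abs(d[1])>abs(d[0]) else np.polyfit(P[:,0],P[:,1],1)
    a=np.degrees(np.arctan2(d[1],d[0])); f=np.degrees(np.arctan(c[0]))
    print("ends",P[0],P[-1],a,"fit",f); return P
p=line(285,188,310,242,.089,100)
t=line(295,100,308,126,.0455,205)
for z in(.045,):
    for c in [(193,103),(521,117),(500,352),(190,344)]: print(ray(T,*n(*c),z)[:2])
E
```

```text
ends [0.3483925  0.28859298] [0.36300297 0.28373123] 161.59474265903322 fit -18.6957704446589
ends [0.32227004 0.29703901] [0.33095806 0.29433015] 162.6828677144239 fit -17.286428220139204
[0.31129968 0.25782449]
[0.35136641 0.37604742]
[0.44214158 0.34565046]
[0.40239341 0.22593923]
```

The knob pointer measures 161.5°. The zero direction is 161.4° from the box edges and 162.7° from the tick, so the knob is at zero. On to the block, with the jaws turned to close along y.

Emit:
send_rows(
  motion=[
    [[2.35, -2.85, 0, 0, 0, 0.026], [2.35, -2.85, 0, 0, 0, 0.026], [2.35, -2.85, 0, 0, 0, 0.026], [2.35, -2.85, 0, 0, 0, 0.026], [2.35, -2.85, 0, 0, 0, 0.026], [2.35, -2.85, 0, 0, 0, 0.026], [2.35, -2.85, 0, 0, 0, 0.026], [2.35, -2.85, 0, 0, 0, 0.026], [2.35, -2.85, 0, 0, 0, 0.026], [2.35, -2.85, 0, 0, 0, 0.026], [2.35, -2.85, 0, 0, 0, 0.03], [0, 0, 0, 0, 0, 0]],
  ],
)

```text
time: 7.57
tool_pos: [0.629, -0.0323, 0.2317]
tool_rot: [0.706, 0.001, 0.708, -0.002]
contact_force: [-0.7, 0.1, -0.2]
gripper_width: 1.0
```

Emit:
send_rows(
  motion=[
    [[0, 0, 0, 0, 0, 0], [0, 0, 0, 0, 0, 0], [0, 0, 0, 0, 0, 0]],
  ],
)

```text
time: 7.82
tool_pos: [0.6265, -0.0265, 0.2341]
tool_rot: [0.706, 0.0, 0.708, 0.0]
contact_force: [0.3, 0.2, -0.3]
gripper_width: 0.998
```

```bash
python3 - <<'E'
from h import *
im,T=snap("wrist","w6.png")
for q in ["block_grip","block_foot","keyway","carriage_top","carriage"]:
  for d in manip.landmark_of(q,"wrist")[:2]: print(q,round(d["confidence"],2),w(T,d["centre"]).round(4))
s=manip.state();print(s["tool_pos"],s["gripper_width"],s["joint_pos"].round(3))
P=pose();print(P.round(4), proj(T,[.630,-.03,.166]))
cv2.imwrite("pics/w6b.png",cv2.cvtColor(cv2.resize(im[50:290,100:400],None,fx=2.5,fy=2.5,interpolation=cv2.INTER_CUBIC),cv2.COLOR_RGB2BGR))
E
```

```text
block_grip 0.95 [ 0.7574 -0.0283  0.0638]
block_grip 0.73 [ 0.6314 -0.0258  0.1456]
block_foot 0.93 [0.7733 0.0569 0.0018]
block_foot 0.91 [ 0.6308 -0.031   0.0801]
keyway 0.77 [ 0.6299 -0.0276  0.0815]
carriage 0.94 [ 0.632  -0.0333 -0.0013]
[ 0.62727681 -0.02684909  0.23561975] 1.003949227334926 [-0.161  0.057  1.602 -0.     1.483 -1.732]
[[ 5.000e-04 -1.000e-04  1.000e+00  6.273e-01]
 [-1.000e-04  1.000e+00  1.000e-04 -2.680e-02]
 [-1.000e+00 -1.000e-04  5.000e-04  2.356e-01]
 [ 0.000e+00  0.000e+00  0.000e+00  1.000e+00]] [249.58515272 207.63629258]
```

View pics/w6b.png

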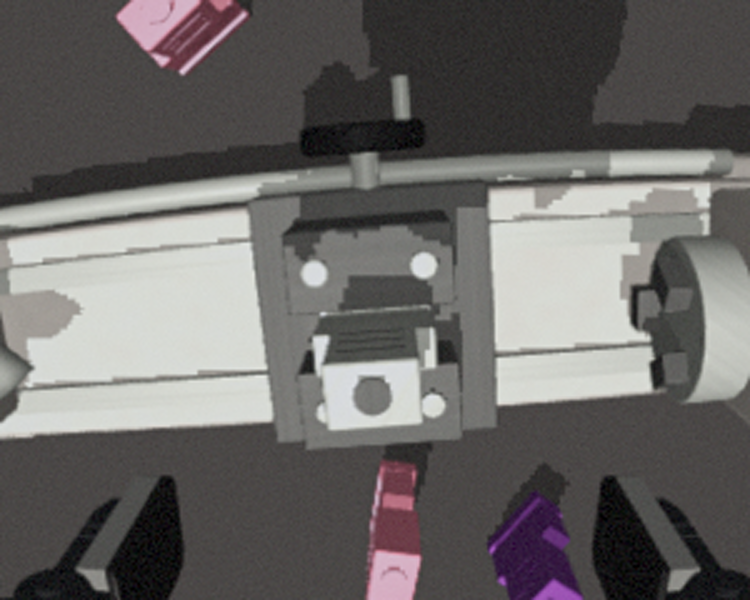

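```bash
python3 - <<'E'
from h import *
T=c2w("wrist");n=lambda x,y:(100+(x+.5)/2.5-.5,50+(y+.5)/2.5-.5)
for c in [(322,366),(415,358),(423,421),(328,430)]: print(c,ray(T,*n(*c),.166)[:2])
print("carriage upper/lower")
for c in [(250,200),(487,183),(496,427),(278,441)]: print(c,ray(T,*n(*c),.085)[:2],ray(T,*n(*c),.095)[:2])
for c in [(314,273),(424,265),(433,404),(285,236),(450,222),(461,437),(307,447)]: print(c,ray(T,*n(*c),.11)[:2])
im=cv2.imread("pics/w6.png");cv2.imwrite("pics/w6c.png",cv2.resize(im[125:240,205:300],None,fx=5,fy=5,interpolation=cv2.INTER_CUBIC))
E
```

```text
(322, 366) [ 0.62227286 -0.04626544]
(415, 358) [ 0.61971278 -0.01833173]
(423, 421) [ 0.64012584 -0.0155987 ]
(328, 430) [ 0.64322044 -0.04500364]
carriage upper/lower
(250, 200) [ 0.58000112 -0.08126575] [ 0.57902937 -0.07939309]
(487, 183) [0.57347492 0.01252899] [0.57272622 0.01119586]
(496, 427) [0.67701429 0.02014415] [0.67272675 0.01855075]
(278, 441) [ 0.68373839 -0.07408455] [ 0.67922103 -0.07245734]
(314, 273) [ 0.60497377 -0.05362666]
(424, 265) [ 0.60201989 -0.01325407]
(433, 404) [ 0.65644158 -0.00896926]
(285, 236) [ 0.59108263 -0.06400521]
(450, 222) [ 0.58605341 -0.00399257]
(461, 437) [0.67048044 0.00242299]
(307, 447) [ 0.67492014 -0.05849885]
```

View pics/w6c.png

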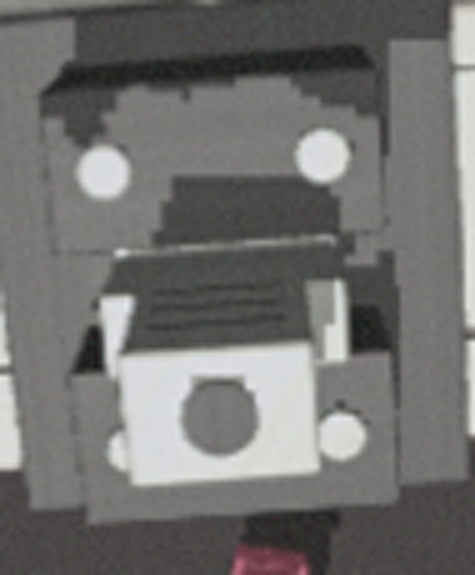

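The picture shows the block top at crop px (372,395), centred on about (0.631, -0.031). The lathe and block are yawed about +4.3°. I'll descend with the jaws open and aligned.

Emit:
send_rows(
  motion=[
    [[0.35, -0.35, -2, 0, 0, 0.04], [0, 0, -2.5, 0, 0, 0.035], [0, 0, -2.5, 0, 0, 0], [0, 0, -2, 0, 0, 0], [0, 0, -1.2, 0, 0, 0], [0, 0, -0.55, 0, 0, 0], [0, 0, 0, 0, 0, 0], [0, 0, 0, 0, 0, 0], [0, 0, 0, 0, 0, 0]],
  ],
)

```text
time: 8.87
tool_pos: [0.6322, -0.0311, 0.1298]
tool_rot: [0.708, -0.026, 0.706, 0.026]
contact_force: [-0.5, -0.3, -0.2]
gripper_width: 1.004
```

```bash
python3 - <<'E'
from h import *
im,T=snap("wrist","w7.png")
s=manip.state();print(s["tool_pos"],s["contact_force"],s["ft_torque"]); P=pose();print(P.round(4))
for q in ["block_grip","block_foot","keyway"]:
  for d in manip.landmark_of(q,"wrist")[:2]: print(q,round(d["confidence"],2),w(T,d["centre"]).round(4))
# expected corners of head top, for centre guess
a=.075;c=np.array([.631,-.031]);xk=np.array([np.cos(a),np.sin(a)]);yk=np.array([-np.sin(a),np.cos(a)])
for sx,sy in [(-1,-1),(-1,1),(1,1),(1,-1)]:
    p=c+sx*.011*xk+sy*.015*yk; u=proj(T,[*p,.166]); print(u.round(1)); cv2.circle(im,tuple(int(round(v)) for v in u),1,(255,0,0),-1)
cv2.imwrite("pics/w7b.png",cv2.cvtColor(cv2.resize(im[120:384,106:406],None,fx=2.25,fy=2.25,interpolation=cv2.INTER_CUBIC),cv2.COLOR_RGB2BGR))
E
```

```text
[ 0.63219777 -0.03116303  0.1299123 ] [ 0.59847697 -0.27835785 -0.40351901] [-0.01389093  0.03468452 -0.02687255]
[[ 3.300e-03 -7.420e-02  9.972e-01  6.322e-01]
 [-6.000e-04  9.972e-01  7.420e-02 -3.120e-02]
 [-1.000e+00 -8.000e-04  3.200e-03  1.299e-01]
 [ 0.000e+00  0.000e+00  0.000e+00  1.000e+00]]
block_grip 0.82 [ 0.6321 -0.0245  0.1454]
block_grip 0.78 [ 0.4996 -0.1148  0.0621]
block_foot 0.71 [ 0.6291 -0.0279  0.0748]
block_foot 0.62 [ 0.4975 -0.1208  0.0007]
[218.  260.9]
[290.6 261. ]
[287.7 302.1]
[220.9 302. ]
```

View pics/w7b.png

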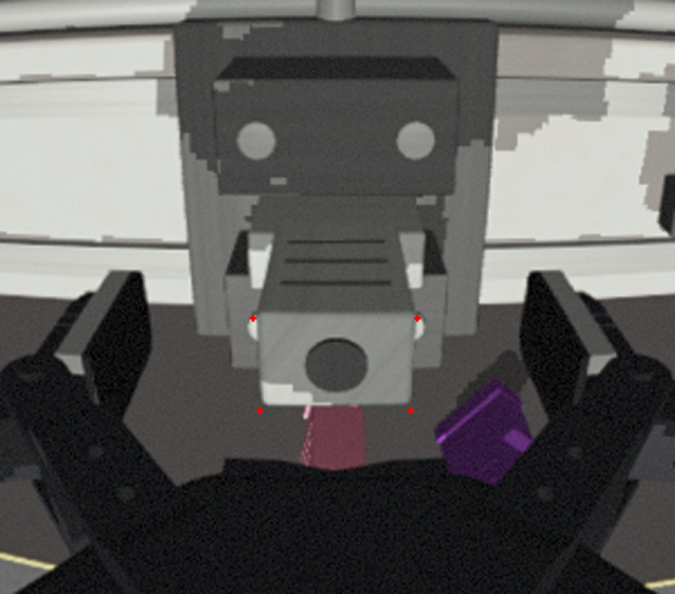

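Alignment is good: the head is centred between the jaws and square with them. Next I'll close.

Emit:
send_rows(
  fingers=1,
  motion=[
    [[0, 0, 0, 0, 0, 0], [0, 0, 0, 0, 0, 0], [0, 0, 0, 0, 0, 0], [0, 0, 0, 0, 0, 0], [0, 0, 0, 0, 0, 0], [0, 0, 0, 0, 0, 0], [0, 0, 0, 0, 0, 0], [0, 0, 0, 0, 0, 0]],
  ],
)

```text
time: 9.73
tool_pos: [0.631, -0.031, 0.1279]
tool_rot: [0.707, -0.026, 0.707, 0.026]
contact_force: [-0.7, -0.6, 0.4]
gripper_width: 0.341
```

```bash
python3 - <<'E'
from h import *
s=manip.state();print(s["tool_pos"],s["contact_force"],s["ft_torque"],s["gripper_width"]); P=pose();print(P.round(4))
E
```

```text
[ 0.63096737 -0.0310446   0.12790149] [-0.69275766 -0.59609531  0.42626581] [-0.06229341  0.06575535  0.07991047] 0.3413089860675253
[[-1.000e-04 -7.420e-02  9.972e-01  6.310e-01]
 [-1.000e-04  9.972e-01  7.420e-02 -3.100e-02]
 [-1.000e+00 -1.000e-04 -1.000e-04  1.279e-01]
 [ 0.000e+00  0.000e+00  0.000e+00  1.000e+00]]
```

The block is gripped (29 mm opening) with almost no side force. I'll rock towards the chuck, pivoting about the +y foot end.

Emit:
send_rows(
  motion=[
    [[-0.006, 0.085, 0.041, -0.0185, -0.0014, 0], [-0.006, 0.085, 0.04, -0.0185, -0.0014, 0], [-0.006, 0.086, 0.038, -0.0185, -0.0014, 0], [-0.006, 0.086, 0.036, -0.0185, -0.0014, 0], [0, 0, 0, 0, 0, 0], [0, 0, 0, 0, 0, 0]],
  ],
)

```text
time: 10.23
tool_pos: [0.6306, -0.0278, 0.1282]
tool_rot: [0.707, -0.054, 0.705, -0.001]
contact_force: [3.7, -3.6, -7.9]
gripper_width: 0.345
```

```bash
cat >> h.py <<'E'
def rep():
    s=manip.state();P=pose();print("pos",s["tool_pos"].round(4),"F",s["contact_force"].round(1),"M",s["ft_torque"].round(2),"w",round(s["gripper_width"],3),"t",s["time"])
    yk=P[:3,1]; print("tilt to chuck deg",np.degrees(np.arcsin(-yk[2])).round(2))
E
python3 -c "
from h import *
rep()"
```

```text
pos [ 0.6306 -0.0278  0.1282] F [ 3.7 -3.6 -7.9] M [-0.35 -0.65  0.07] w 0.345 t 10.2333
tilt to chuck deg 4.4
```

Emit:
send_rows(
  motion=[
    [[-0.006, 0.088, 0.034, -0.0185, -0.0014, 0], [-0.006, 0.089, 0.033, -0.0185, -0.0014, 0], [-0.007, 0.09, 0.031, -0.0185, -0.0014, 0], [-0.007, 0.09, 0.03, -0.0185, -0.0014, 0], [0, 0, 0.1, 0, 0, 0], [0, 0, 0, 0, 0, 0], [0, 0, 0, 0, 0, 0], [0, 0, 0, 0, 0, 0]],
  ],
)

```text
time: 10.9
tool_pos: [0.6301, -0.0246, 0.1284]
tool_rot: [0.706, -0.08, 0.703, -0.027]
contact_force: [8.3, -5.1, -16.4]
gripper_width: 0.342
```

```bash
python3 - <<'E'
from h import *
rep()
im,T=snap("wrist","w8.png");rep()
im2,_=snap("side","s8.png")
cv2.imwrite("pics/w8b.png",cv2.cvtColor(cv2.resize(im[150:350,156:356],None,fx=2.8,fy=2.8,interpolation=cv2.INTER_CUBIC),cv2.COLOR_RGB2BGR))
E
```

```text
pos [ 0.6301 -0.0246  0.1284] F [  8.3  -5.1 -16.4] M [-0.49 -1.54  0.25] w 0.342 t 10.9
tilt to chuck deg 8.64
pos [ 0.6301 -0.0246  0.1284] F [  7.6  -5.5 -16.4] M [-0.49 -1.53  0.28] w 0.34 t 10.95
tilt to chuck deg 8.64
```

View pics/w8b.png

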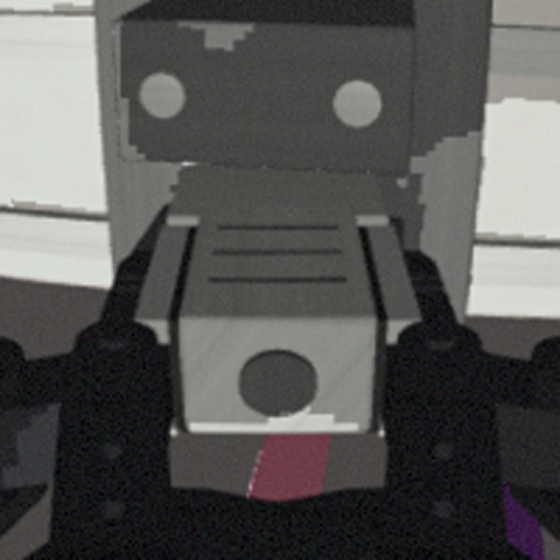

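Emit:
send_rows(
  motion=[
    [[0, 0, 0.1, 0, 0, 0], [0, 0, 0.1, 0, 0, 0], [0, 0, 0.1, 0, 0, 0], [0, 0, 0, 0, 0, 0], [0, 0, 0, 0, 0, 0]],
  ],
)

```text
time: 11.42
tool_pos: [0.6294, -0.0245, 0.1287]
tool_rot: [0.706, -0.079, 0.703, -0.026]
contact_force: [12.0, -6.2, -25.1]
gripper_width: 0.343
```

```bash
python3 -c "
from h import *
rep()"
```

```text
pos [ 0.6294 -0.0245  0.1287] F [ 12.   -6.2 -25.1] M [-0.42 -2.21  0.39] w 0.343 t 11.4167
tilt to chuck deg 8.59
```

Emit:
send_rows(
  motion=[
    [[0.1, 0, 0.1, 0, 0, 0], [0.1, 0, 0.1, 0, 0, 0], [0, 0, 0, -0.009, -0.0007, 0], [0, 0, 0, 0, 0, 0], [0, 0, 0, 0, 0, 0]],
  ],
)

```text
time: 11.83
tool_pos: [0.6295, -0.0243, 0.1287]
tool_rot: [0.704, -0.082, 0.705, -0.029]
contact_force: [9.1, -7.0, -26.5]
gripper_width: 0.342
```

```bash
python3 -c "
from h import *
rep();print(pose().round(3))"
```

```text
pos [ 0.6295 -0.0243  0.1287] F [  9.1  -7.  -26.5] M [-0.11 -1.9   0.3 ] w 0.342 t 11.8333
tilt to chuck deg 9.04
[[ 0.005 -0.075  0.997  0.63 ]
 [-0.157  0.985  0.074 -0.024]
 [-0.988 -0.157 -0.007  0.129]
 [ 0.     0.     0.     1.   ]]
```

Emit:
send_rows(
  motion=[
    [[0, 0, 0.1, 0, 0, 0], [0, 0, 0.1, 0, 0, 0], [0, 0, 0.1, 0, 0, 0], [0, 0, 0, 0, 0, 0]],
  ],
)

```text
time: 12.17
tool_pos: [0.6283, -0.0243, 0.1291]
tool_rot: [0.703, -0.082, 0.706, -0.029]
contact_force: [10.5, -6.0, -34.6]
gripper_width: 0.341
```

```bash
python3 -c "
from h import *
rep()"
```

```text
pos [ 0.6283 -0.0243  0.1291] F [ 10.5  -6.  -34.6] M [-0.18 -2.02  0.34] w 0.341 t 12.1667
tilt to chuck deg 8.99
```

Emit:
send_rows(
  motion=[
    [[-0.005, 0.07, 0.03, -0.015, -0.0011, 0], [-0.005, 0.07, 0.02, -0.015, -0.0011, 0], [0, 0, 0, 0, 0, 0], [0, 0, 0, 0, 0, 0]],
  ],
)

```text
time: 12.5
tool_pos: [0.6281, -0.0228, 0.1297]
tool_rot: [0.702, -0.093, 0.705, -0.04]
contact_force: [10.2, -6.6, -34.2]
gripper_width: 0.343
```

```bash
python3 - <<'E'
from h import *
rep()
im,T=snap("wrist","w9.png")
s2,_=snap("side","s9.png"); sc,_=snap("scene","c9.png")
a=cv2.resize(im[150:350,156:356],None,fx=2,fy=2,interpolation=cv2.INTER_CUBIC)
b=cv2.resize(s2[145:235,225:325],(400,400),interpolation=cv2.INTER_CUBIC)
cv2.imwrite("pics/m9.png",cv2.cvtColor(np.hstack([a,b]),cv2.COLOR_RGB2BGR))
E
```

```text
pos [ 0.6281 -0.0228  0.1297] F [ 10.2  -6.6 -34.2] M [-0.18 -2.    0.37] w 0.343 t 12.5
tilt to chuck deg 10.73
```

View pics/m9.png

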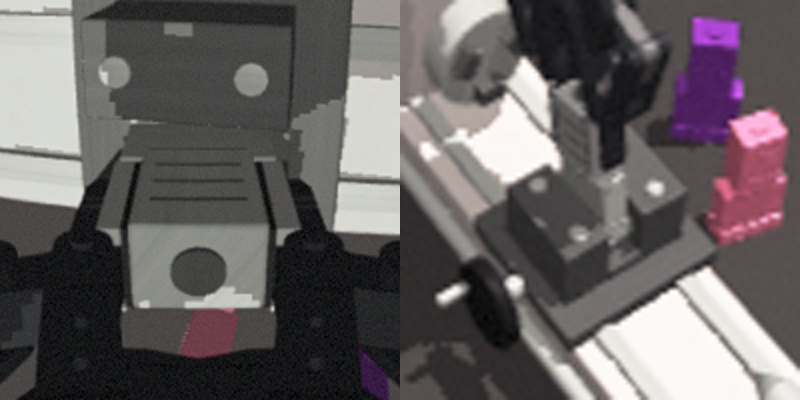

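Emit:
send_rows(
  motion=[
    [[0.1, 0, 0, 0, 0, 0], [0.1, 0, 0.1, 0, 0, 0], [0, 0, 0.1, 0, 0, 0], [0, 0, 0, 0, 0, 0], [0, 0, 0, 0, 0, 0]],
  ],
)

```text
time: 13.07
tool_pos: [0.6284, -0.0229, 0.1297]
tool_rot: [0.701, -0.092, 0.706, -0.039]
contact_force: [8.0, -7.2, -37.8]
gripper_width: 0.343
```

```bash
python3 - <<'E'
from h import *
rep()
E
```

```text
pos [ 0.6284 -0.0229  0.1297] F [  8.   -7.2 -37.8] M [-0.14 -1.62  0.33] w 0.343 t 13.0667
tilt to chuck deg 10.67
```

Emit:
send_rows(
  motion=[
    [[-0.004, 0.05, 0.02, -0.01, -0.0008, 0], [-0.004, 0.05, 0.02, -0.01, -0.0008, 0], [0, 0, 0, 0, 0, 0], [0, 0, 0, 0, 0, 0]],
  ],
)

```text
time: 13.4
tool_pos: [0.6283, -0.0219, 0.1301]
tool_rot: [0.7, -0.1, 0.705, -0.046]
contact_force: [8.2, -8.5, -37.6]
gripper_width: 0.345
```

```bash
python3 - <<'E'
from h import *
rep()
E
```

```text
pos [ 0.6283 -0.0219  0.1301] F [  8.2  -8.5 -37.6] M [-0.02 -1.65  0.31] w 0.345 t 13.4
tilt to chuck deg 11.83
```

Emit:
send_rows(
  motion=[
    [[0.009, -0.12, 0, 0.0295, 0.0022, 0], [0.009, -0.123, 0, 0.0295, 0.0022, 0], [0.009, -0.126, 0, 0.0295, 0.0022, 0], [0.01, -0.13, 0, 0.0295, 0.0022, 0], [0, 0, 0, 0, 0, 0], [0, 0, 0, 0, 0, 0]],
  ],
)

```text
time: 13.9
tool_pos: [0.629, -0.0268, 0.1325]
tool_rot: [0.702, -0.058, 0.71, -0.005]
contact_force: [3.8, -6.1, -30.2]
gripper_width: 0.348
```

```bash
python3 - <<'E'
from h import *
rep()
E
```

```text
pos [ 0.629  -0.0268  0.1325] F [  3.8  -6.1 -30.2] M [-0.41 -0.77  0.15] w 0.348 t 13.9
tilt to chuck deg 5.05
```

Emit:
send_rows(
  motion=[
    [[0.01, -0.132, 0.04, 0.0295, 0.0022, 0], [0.01, -0.134, 0.04, 0.0295, 0.0022, 0], [0.01, -0.136, 0.03, 0.0295, 0.0022, 0], [0.01, -0.138, 0.03, 0.0295, 0.0022, 0], [0, 0, 0, 0, 0, 0], [0, 0, 0, 0, 0, 0]],
  ],
)

```text
time: 14.4
tool_pos: [0.6299, -0.0314, 0.138]
tool_rot: [0.701, -0.016, 0.712, 0.037]
contact_force: [-9.1, -0.9, -7.2]
gripper_width: 0.347
```

```bash
python3 - <<'E'
from h import *
rep()
E
```

```text
pos [ 0.6299 -0.0314  0.138 ] F [-9.1 -0.9 -7.2] M [-0.21  2.05  0.17] w 0.347 t 14.4
tilt to chuck deg -1.76
```

Emit:
send_rows(
  motion=[
    [[-0.09, -0.14, 0, 0.0295, 0.0022, 0], [-0.09, -0.142, 0, 0.0295, 0.0022, 0], [0.01, -0.144, 0, 0.0295, 0.0022, 0], [0.01, -0.144, 0, 0.0295, 0.0022, 0], [0, 0, 0, 0, 0, 0], [0, 0, 0, 0, 0, 0], [0, 0, 0, 0, 0, 0]],
  ],
)

```text
time: 14.98
tool_pos: [0.63, -0.0369, 0.1433]
tool_rot: [0.699, 0.025, 0.71, 0.079]
contact_force: [-9.3, -0.6, -5.0]
gripper_width: 0.345
```

```bash
python3 - <<'E'
from h import *
rep();print(pose().round(3))
im,T=snap("wrist","w10.png")
s2,_=snap("side","s10.png")
a=cv2.resize(im[150:350,156:356],None,fx=2,fy=2,interpolation=cv2.INTER_CUBIC)
b=cv2.resize(s2[145:235,225:325],(400,400),interpolation=cv2.INTER_CUBIC)
cv2.imwrite("pics/m10.png",cv2.cvtColor(np.hstack([a,b]),cv2.COLOR_RGB2BGR))
E
```

```text
pos [ 0.63   -0.0369  0.1433] F [-9.3 -0.6 -5. ] M [-0.32  1.94  0.31] w 0.345 t 14.9833
tilt to chuck deg -8.46
[[-0.021 -0.074  0.997  0.63 ]
 [ 0.146  0.986  0.076 -0.037]
 [-0.989  0.147 -0.01   0.143]
 [ 0.     0.     0.     1.   ]]
```

View pics/m10.png

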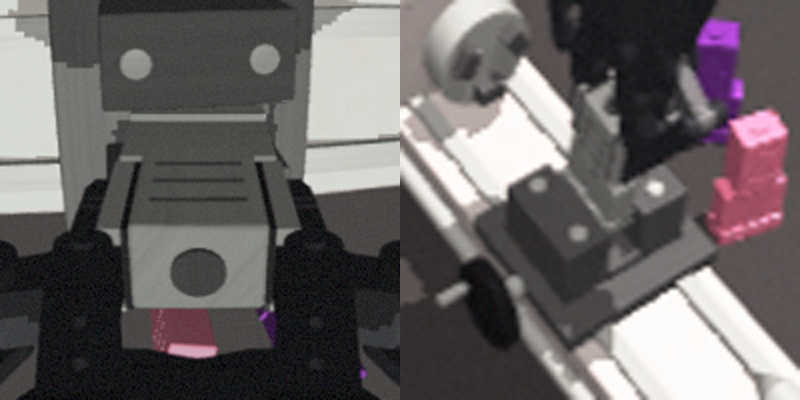

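Emit:
send_rows(
  motion=[
    [[-0.1, 0.136, 0.2, -0.0295, -0.0022, 0], [-0.1, 0.136, 0.2, -0.0295, -0.0022, 0], [-0.01, 0.136, 0.2, -0.0295, -0.0022, 0], [-0.01, 0.136, 0.2, -0.0295, -0.0022, 0], [-0.01, 0.136, 0.2, -0.0295, -0.0022, 0], [0, 0, 0.3, 0, 0, 0], [0, 0, 0, 0, 0, 0], [0, 0, 0, 0, 0, 0]],
  ],
)

```text
time: 15.75
tool_pos: [0.6328, -0.0305, 0.1596]
tool_rot: [0.708, -0.027, 0.705, 0.026]
contact_force: [-0.4, -0.2, -3.4]
gripper_width: 0.346
```

```bash
python3 - <<'E'
from h import *
rep();print(pose().round(4))
E
```

```text
pos [ 0.6328 -0.0305  0.1596] F [-0.4 -0.2 -3.4] M [ 0.01 -0.07  0.05] w 0.346 t 15.75
tilt to chuck deg 0.1
[[ 0.0051 -0.0747  0.9972  0.6328]
 [-0.0013  0.9972  0.0747 -0.0305]
 [-1.     -0.0017  0.005   0.1596]
 [ 0.      0.      0.      1.    ]]
```

Emit:
send_rows(
  motion=[
    [[0, 0, 0.4, 0, 0, 0], [0, 0, 0.5, 0, 0, 0], [0, 0, 0.5, 0, 0, 0], [-0.1, 0, 0.3, 0, 0, 0], [0, 0, 0, 0, 0, 0], [0, 0, 0, 0, 0, 0], [0, 0, 0, 0, 0, 0], [0, 0, 0, 0, 0, 0], [0, 0, 0, 0, 0, 0], [0, 0, 0, 0, 0, 0]],
  ],
)

```text
time: 16.58
tool_pos: [0.63, -0.0308, 0.1736]
tool_rot: [0.707, -0.026, 0.707, 0.026]
contact_force: [0.3, -0.8, -2.7]
gripper_width: 0.343
```

```bash
python3 - <<'E'
from h import *
rep();print(pose().round(4))
im,T=snap("wrist","w11.png")
for q in ["block_foot","block_grip"]:
  for d in manip.landmark_of(q,"wrist")[:2]: print(q,round(d["confidence"],2),w(T,d["centre"]).round(4))
s2,T2=snap("side","s11.png")
for q in ["block_foot","block_grip","oiler","chuck_key","keyway","carriage_top"]:
  for d in manip.landmark_of(q,"side")[:3]: print(q,round(d["confidence"],2),w(T2,d["centre"]).round(4))
c,T3=snap("scene","c11.png")
for q in ["block_foot","block_grip","oiler","chuck_key"]:
  for d in manip.landmark_of(q,"scene")[:3]: print(q,round(d["confidence"],2),w(T3,d["centre"]).round(4))
a=cv2.resize(im[150:350,156:356],None,fx=2,fy=2,interpolation=cv2.INTER_CUBIC)
b=cv2.resize(s2[125:235,220:330],(400,400),interpolation=cv2.INTER_CUBIC)
cv2.imwrite("pics/m11.png",cv2.cvtColor(np.hstack([a,b]),cv2.COLOR_RGB2BGR))
rep()
E
```

```text
pos [ 0.63   -0.0308  0.1736] F [ 0.3 -0.8 -2.7] M [-0.03  0.02 -0.05] w 0.343 t 16.5833
tilt to chuck deg 0.02
[[-3.000e-04 -7.410e-02  9.972e-01  6.300e-01]
 [-4.000e-04  9.972e-01  7.410e-02 -3.080e-02]
 [-1.000e+00 -3.000e-04 -3.000e-04  1.736e-01]
 [ 0.000e+00  0.000e+00  0.000e+00  1.000e+00]]
block_foot 0.8 [ 5.021e-01 -1.212e-01 -5.000e-04]
block_foot 0.72 [ 0.6318 -0.0315  0.1266]
block_grip 0.87 [ 0.6298 -0.0314  0.1924]
block_grip 0.63 [ 0.7552 -0.0249  0.0626]
block_foot 0.83 [ 0.7565 -0.0263  0.0021]
block_foot 0.82 [ 4.968e-01 -1.176e-01 -2.000e-04]
block_foot 0.63 [ 7.747e-01  5.370e-02 -3.000e-04]
block_grip 0.92 [ 0.7513 -0.0231  0.0674]
block_grip 0.82 [ 0.6294 -0.0294  0.1929]
block_grip 0.8 [ 0.4958 -0.1177  0.0631]
oiler 0.96 [ 0.3548 -0.2806  0.0015]
oiler 0.32 [ 0.6283 -0.0294  0.0793]
chuck_key 0.74 [ 0.3713 -0.0065  0.0023]
chuck_key 0.64 [ 0.6242 -0.0293  0.0806]
keyway 0.77 [ 0.625  -0.0291  0.0846]
keyway 0.72 [0.3663 0.2863 0.0803]
keyway 0.38 [ 0.3574 -0.2795  0.0017]
carriage_top 0.94 [ 0.6259 -0.0335  0.1062]
block_foot 0.93 [0.778  0.0487 0.0021]
block_foot 0.88 [ 0.4968 -0.1174  0.0016]
block_foot 0.79 [ 0.7513 -0.023   0.0016]
block_grip 0.79 [ 0.7543 -0.0257  0.0662]
block_grip 0.55 [0.7757 0.05   0.0654]
block_grip 0.54 [ 0.4988 -0.1148  0.0669]
oiler 0.67 [ 0.3628 -0.2776  0.0027]
chuck_key 0.65 [ 0.3778 -0.0088 -0.0019]
chuck_key 0.51 [ 0.6305 -0.0329  0.1336]
pos [ 0.6302 -0.0309  0.1739] F [ 0.2 -0.5 -3.4] M [ 0.   -0.02  0.01] w 0.34 t 17.3333
tilt to chuck deg 0.03
```

View pics/m11.png

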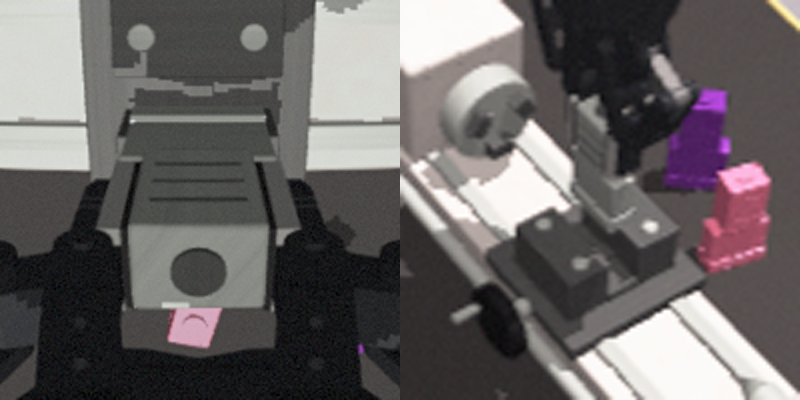

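View pics/c11.png

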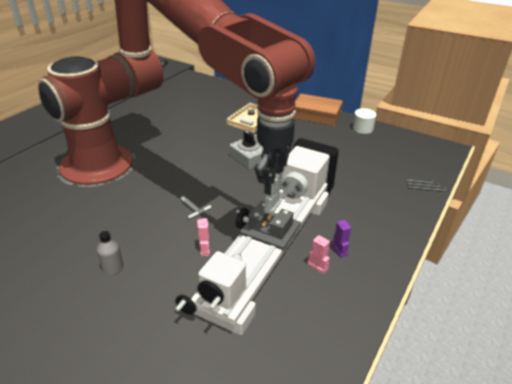

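The block is upright in the jaws. Its underside is at z ≈ 0.127, about 17 mm above the carriage top, with only its weight on the wrist. The oiler (scene px 110,255) and chuck key (px 195,207) haven't moved. I'll hand in.

```bash
python3 -c "
from plant import manip
print(manip.job_done())"
```

```text
the job is handed in; nothing more can be done
None
```

The job is handed in at about 17.3 s. I turned the speed knob back to zero, rocked the locating block free, and am holding it clear above the keyway.

- **Speed knob:** I turned it counter-clockwise to its hard stop, where the torque rose to about 2 N m, and released it. Afterwards the pointer read 161.5°. Zero read 161.4° from the box edges and 162.7° from the tick mark, so the knob is at zero to within about a degree. I did not check it again after that.
- **Block:** I gripped it by the head and rocked it towards the chuck, then towards the tailstock to 8.5°.
    - **Chuck side:** this rock went to 11.8°, more than the eight asked. At 9° the spring gibs still held the foot, and the extra lift did not clear them.
    - **Wrist force:** the upward pull reached about 38 N at the readings I took, and the block was never pulled straight out.
    - **Tailstock side:** the foot came free of the gibs partway through this rock, at about 2° of tilt. The rest of the rock was done with the foot loose in the keyway.
- **Final state:** The block is upright to within about 0.1° by the wrist pose. Its underside is about 17 mm above the carriage top, and the wrist carries only the block's weight, about 3 N.
- **Bystanders:** The oil bottle and chuck key read the same positions as at the start, to within about 3 mm, which is within the cameras' accuracy.

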